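Trace the sprung profile template with the orange follower

TASK

Take the follower with the orange grip and stand it on the grey tracing fixture at the green mark, press it lightly against the end of the brass template's wavy edge there, and trace it along the whole edge to the other end, keeping it in contact all the way so that the sprung template stays pushed back a little, but never to its stop. Then draw it clear and leave it standing upright on the red mark, released. Leave the follower with the blue grip alone, and do not touch the fixture or template with the fingers.

Things in the scene. Friction and masses are not known exactly. Their poses are not given: they have to be found in the camera images.
- orange_follower: Loose edge follower standing upright on the bench left of the fixture, 70 mm tall, 0.15 kg: bright steel roller 26 mm across (0 to 20 mm above its underside), thin neck, round ORANGE grip 18 mm across (32 to 70 mm up; grasp at about 50 mm from above, any yaw). Origin: centre of its underside, z up.
- blue_follower: A second follower of the same size and shape, but with a BLUE grip and a dark roller, 100 mm or more from the orange one: a bystander, to be left where it stands. Origin: centre of its underside.
- fixture: Fixed tracing fixture. Origin: centre of underside of its grey plate, 170 x 230 x 6 mm (followers stand on it at z 6). x away from robot, y left, yaw within 0.3 rad. Brass template on it: y -80 to 80, z 8 to 20, wavy edge faces -x; rear wall top z 26. Discs 36 mm wide: green start x -35, y 80; red finish x -45, y -85. Meet and leave the edge only where |y| is 62 to 80.
- template (a joint): Push-back of the brass template along fixture +x, m: 0 at rest, 0.016 at its stop; spring 0.5 N + 0.25 N/mm; 0.006 is good. Edge at rest, fixture frame: x = 5 - 12 cos(2 pi y/130) mm, a lobe between two hollows. Axis of the roller touching it, mm, |y|: x = 72: +3.0, 60: +3.5, 48: -1.2, 36: -8.0, 24: -14.3, 12: -18.5, 0: -20.0. All x grow by the push-back.

How it is judged:
On the way, in this order (a step that is already met when the one before it is completed fails the run):
1. the orange follower stands on the plate at the green-mark end (fixture y over 60 mm) and pushes the template back by over 1 mm (value of joint template above 0.001 m and z of orange_follower in the frame of fixture below 0.016 m and x of orange_follower in the frame of fixture between -0.05 and 0.035 m and y of orange_follower in the frame of fixture between 0.06 and 0.093 m), for 0.1 s.
2. it passes over the middle lobe (within 12 mm of the middle) still pushing the template back (value of joint template above 0.001 m and z of orange_follower in the frame of fixture below 0.016 m and x of orange_follower in the frame of fixture between -0.05 and 0.035 m and y of orange_follower in the frame of fixture between -0.012 and 0.012 m), for 0.1 s.
3. it reaches the red-mark end (fixture y below -60 mm) still pushing the template back (value of joint template above 0.001 m and z of orange_follower in the frame of fixture below 0.016 m and x of orange_follower in the frame of fixture between -0.05 and 0.035 m and y of orange_follower in the frame of fixture between -0.093 and -0.06 m), for 0.1 s.
At the end, for the whole second after the job is handed in: The orange follower stands upright (within 8 degrees), still and released, on the plate with its axis within 20 mm in x and in y of the middle of the red mark; the template has sprung back (under 3 mm); the blue follower is within 20 mm of where it began (x of orange_follower in the frame of fixture between -0.065 and -0.025 m and y of orange_follower in the frame of fixture between -0.105 and -0.065 m and z of orange_follower in the frame of fixture between 0.003 and 0.01 m and angle between orange_follower's own z axis and vertical below 0.15 rad and linear speed of orange_follower below 0.02 m/s and value of joint template below 0.003 m and contact force between orange_follower and the arm below 0.1 N and distance of blue_follower from where it was at the start of the episode below 0.02 m); the robot touches nothing.
It fails at once if contact lost: the orange follower is within 55 mm of the middle of the edge (and low over the plate) while the template is at rest (y of orange_follower in the frame of fixture between -0.055 and 0.055 m and x of orange_follower in the frame of fixture between -0.08 and 0.055 m and z of orange_follower in the frame of fixture below 0.03 m and value of joint template below 0.0003 m).
It fails at once if the template is pushed back to its stop (over 15.5 mm) (value of joint template above 0.0155 m).
It fails at once if the fingers press on the fixture or template (contact force between the fingers and fixture above 1 N).
It fails at once if the blue follower is moved by over 20 mm (distance of blue_follower from where it was at the start of the episode above 0.02 m).
It also fails if it takes over 51 s, if anything falls off the work surface, if the arm or the gripper's body presses on something with over 40 N, if the wrist force passes 120 N, or if a joint passes its speed limit or range.

ROBOT

A 7-joint arm with a two-finger parallel gripper is mounted at the origin on a cart in front of the work surface, level with it; the furniture and walls round the work are solid. World frame = base frame: x ahead of the robot, y to its left, z up, the work surface at z = 0. Lengths are in m, angles in rad, forces in N, time in s.
With the tool pointing down it reaches from about 0.4 to 0.85 m from the base axis. Payload 10.4 kg.
Tool frame: the origin (TCP) lies midway between the tips of the shut fingers; the grasp point (between the pads) lies 19 mm behind it; y points along the fingers, x is the direction in which the jaws open and shut, and the axes are right-handed (so a half turn about y gives the same grasp; the last joint's range is limited). The gripper opens to 87 mm and grips with 3 to 60 N. Pads are 19 mm wide; open, the fingers measure 117 mm over their backs; the gripper's body (75 mm by 190 mm) begins 51 mm behind the grasp point.
Start: joints at [-1.144, 0.332, -0.065, 1.46, 0.022, 1.35, -0.088], TCP at [0.272, 0.563, 0.223] pointing down, gripper open.
Joint ranges: [-2.6, 2.6], [-0.5, 2.12], [-1.47, 1.34], [0.16, 2.42], [-1.27, 4.41], [0.06, 2.06], [-2.6, 2.6]. Speed limits (rad/s): [2.22, 2.22, 2.79, 2.79, 3.14, 3.14, 3.14].

INTERFACE

Orientations are given as a unit quaternion [x, y, z, w].
In Python, from bench import * gives the robot as it stands.
- The arm moves only by the tool jog_arm, never from a script. Its argument "commands" is a list of rows, each an object with "translation": the shift along the world's x, y, z in mm, a list of three; "twist": the turn about the world's z in rad. A call has 1 to 20 rows; each row shifts and turns the commanded pose from where the row before left it; what a row does not reach is not made up. A row lasts 1/10 s, in which the tool goes at most 50 mm and 8.59 degrees, less where a joint would pass 70% of its speed; a pose out of reach is approached as far as the arm can. A call is refused whole if a number of a shift passes 50 or a number of a turn 0.15, either way. A call with a gripper value outside its range is refused whole. "grip" is the closure, from 0 (fully open) to 1 (shut), set as the call begins (left out, the last holds). The fingers move at their own pace and stop on an object; "grip_force" is the grip in N (left out, the last holds). Time passes only in rows, so rows that do not move let the fingers close. It gives the time, the measured TCP pose, the force and the opening at its end, in the units of the state.
- read_state(): the state, without advancing time (a new reading comes with each control period).
- camera(name): name is "side" or "top" or "wrist"; returns a dict with "img" (384x512x3 uint8, red, green, blue), "fx", "fy", "cx", "cy" (pixels), "cam_to_world" (4x4, takes a point from camera to world coordinates). Camera axes: x right, y down, z forward; pixel columns grow to the right and rows downward; lengths in m; the calibration is good to about 2 mm. The wrist camera is an equidistant fisheye: a pixel r from the principal point sees the ray r / f radians off the axis. A picture is of the moment at which its call begins. There is no depth.
- close_job(): hands the job in, once; it reports no verdict.
The state is a dict: "time": time; "joint_positions": joint angles; "joint_vel": joint speeds; "joint_torque": joint torques, N m; "ee_pos": TCP position; "eef_rot": TCP orientation; "ft_force": force on the tool from outside, world axes, zero at the start; "torque": the same for the moment, N m; "width": finger opening in m.
Only numpy, scipy, OpenCV 4.12 (cv2) and the standard library are available. Lean on these libraries where they do the work, as an engineer would, in place of code of your own. Each camera call takes 0.05 s, during which the arm holds its last target.

## Working session

There is one attempt and no reset: what is moved stays moved. The work goes in short steps, Python scripts to look and compute and a tool call to move; the robot and the scene stay as the last step left them, time stands still between calls to the robot, and variables do not carry over. Pictures are saved under pics/ and viewed, and the job is handed in when it is done.

Besides the shell and the picture viewer there is one more tool, called after "Emit:" as name(argument=value, ...), one argument or row to a line, values as JSON. jog_arm: Moves the arm, as the interface text tells. Its arguments: {"type":"object","properties":{"commands":{"type":"array"},"grip":{"type":"number"},"grip_force":{"type":"number"}},"required":["commands"]}

```bash
mkdir -p pics
python3 - <<'E'
from bench import *
import cv2,numpy as np,pickle
s=read_state();print(s)
d={}
for n in("top","side","wrist"):
    c=camera(n);d[n]=c;cv2.imwrite(f"pics/{n}0.png",c["img"][:,:,::-1]);print(n,c["fx"],c["fy"],c["cx"],c["cy"],np.round(c["cam_to_world"],4).tolist())
pickle.dump(d,open("d0.pkl","wb"))
E
```

```text
{'time': 0.0, 'joint_positions': array([-1.14360302,  0.33285225, -0.06469708,  1.46095079,  0.02157713,
        1.34990394, -0.08851527]), 'joint_vel': array([ 0.00049485, -0.00042327, -0.0011448 , -0.0011845 ,  0.00017057,
        0.00095488,  0.00121829]), 'joint_torque': array([ 2.92704408e-04, -6.23273849e+01,  2.47668929e-02, -3.89885938e+01,
       -6.12873863e-02,  4.00348508e-02,  1.55550210e-04]), 'ee_pos': array([0.27156613, 0.56248054, 0.22176166]), 'eef_rot': array([ 0.59919202,  0.37548873, -0.3763215 , -0.59863116]), 'ft_force': array([-0.33898374, -0.04163603, -0.52162592]), 'torque': array([ 0.02650786, -0.02478126, -0.02733061]), 'width': 0.08720791910058492}
top 430.3549548186002 430.3549548186002 272.0536560152846 183.38072823506826 [[0.0168, -0.9884, 0.1509, 0.3852], [-0.9991, -0.0223, -0.0353, 0.1207], [0.0383, -0.1501, -0.9879, 0.8959], [0.0, 0.0, 0.0, 1.0]]
side 430.5727850949903 430.5727850949903 253.7632656310129 182.62141953535877 [[0.8959, -0.1928, 0.4004, 0.1987], [-0.4442, -0.4105, 0.7963, -0.5592], [0.0108, -0.8912, -0.4534, 0.4085], [0.0, 0.0, 0.0, 1.0]]
wrist 297.3186396354542 297.3186396354542 256.78731154702143 188.56749421080966 [[0.4346, 0.8676, 0.2418, 0.2041], [0.9006, -0.4184, -0.1175, 0.5954], [-0.0008, 0.2689, -0.9632, 0.3835], [0.0, 0.0, 0.0, 1.0]]
```

View pics/top0.png

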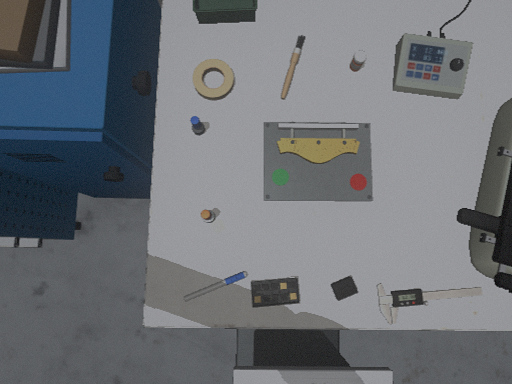

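View pics/side0.png

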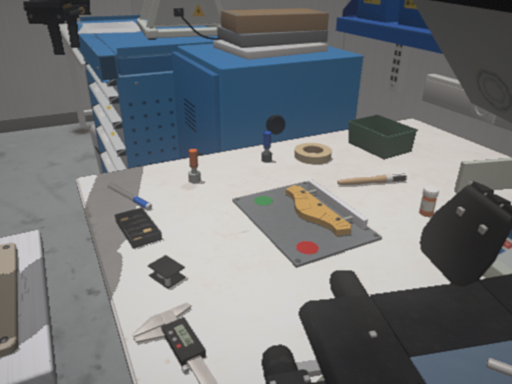

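View pics/wrist0.png

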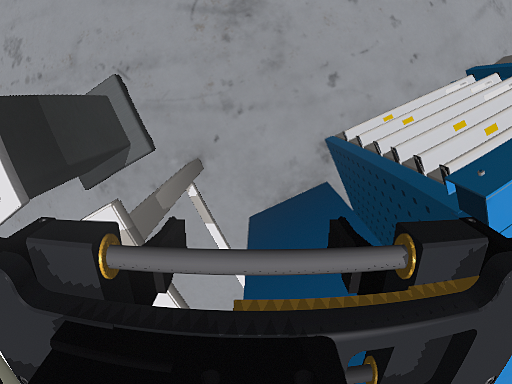

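```bash
cat > h.py <<'E'
import numpy as np,cv2
def ray(c,uv,z):
    R=c["cam_to_world"];d=np.array([(uv[0]-c["cx"])/c["fx"],(uv[1]-c["cy"])/c["fy"],1.])
    d=R[:3,:3]@d;o=R[:3,3];return o+d*(z-o[2])/d[2]
def proj(c,P):
    R=c["cam_to_world"];p=(np.atleast_2d(P)-R[:3,3])@R[:3,:3]
    return np.c_[c["fx"]*p[:,0]/p[:,2]+c["cx"],c["fy"]*p[:,1]/p[:,2]+c["cy"]]
def blobs(m,amin=15):
    n,l,s,ce=cv2.connectedComponentsWithStats(m.astype(np.uint8))
    return [(ce[i].round(2).tolist(),s[i].tolist()) for i in range(1,n) if s[i][4]>=amin]
def masks(img):
    h=cv2.cvtColor(img,cv2.COLOR_RGB2HSV);H,S,V=[h[...,i].astype(int) for i in range(3)]
    return dict(green=(H>45)&(H<85)&(S>120)&(V>60),red=((H<6)|(H>174))&(S>170)&(V>90),orange=(H>=4)&(H<18)&(S>120)&(V>90),
      plate=(S<60)&(V>50)&(V<125), blue=(H>105)&(H<128)&(S>150))
E
python3 - <<'E'
from h import *;import pickle
d=pickle.load(open("d0.pkl","rb"))
for n in("top","side"):
    m=masks(d[n]["img"])
    for k in("green","red","orange","blue"):print(n,k,blobs(m[k]))
    if n=="top":print(blobs(m["plate"],2000))
    c=d[n]
    for k in("green","red"):
        for b in blobs(m[k],60): print(k,ray(c,b[0],0.006))
t=d["top"]["img"][100:230,180:390];cv2.imwrite("pics/topz.png",cv2.resize(t,None,fx=3.8,fy=3.8,interpolation=cv2.INTER_CUBIC)[:,:,::-1])
t=d["side"]["img"][120:270,160:390];cv2.imwrite("pics/sidez.png",cv2.resize(t,None,fx=3.4,fy=3.4,interpolation=cv2.INTER_CUBIC)[:,:,::-1])
E
```

```text
top green []
top red []
top orange [([204.67, 211.4], [202, 210, 7, 4, 15])]
top blue [([50.78, 135.13], [0, 129, 100, 13, 478]), ([96.93, 138.8], [95, 136, 6, 6, 15])]
[([184.76, 316.15], [0, 0, 512, 384, 46982]), ([432.97, 66.56], [393, 31, 80, 68, 2802]), ([496.41, 163.65], [475, 98, 37, 119, 2559]), ([316.52, 165.57], [264, 122, 109, 80, 6116])]
side green []
side red []
side orange [([192.49, 155.33], [189, 149, 8, 16, 85]), ([429.35, 199.2], [424, 198, 11, 3, 20]), ([425.87, 213.27], [421, 211, 11, 5, 30])]
side blue [([389.82, 24.21], [337, 0, 104, 52, 2891]), ([266.88, 132.06], [264, 131, 7, 3, 16]), ([140.28, 200.67], [136, 198, 10, 7, 18])]
```

View pics/topz.png

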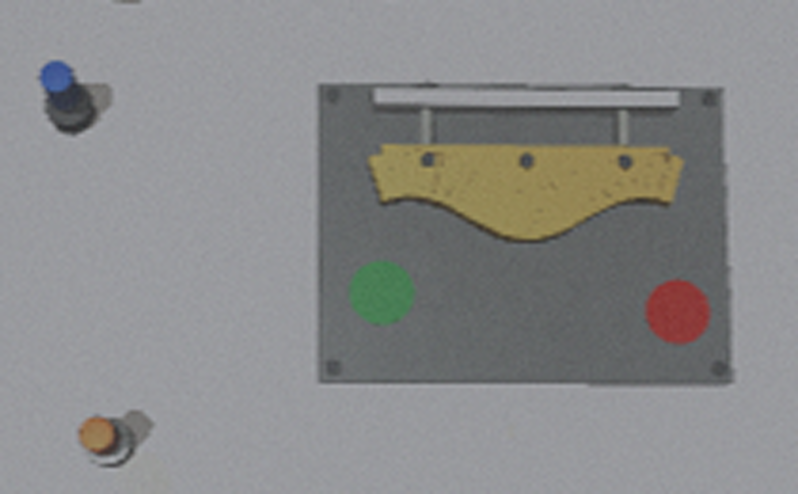

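View pics/sidez.png

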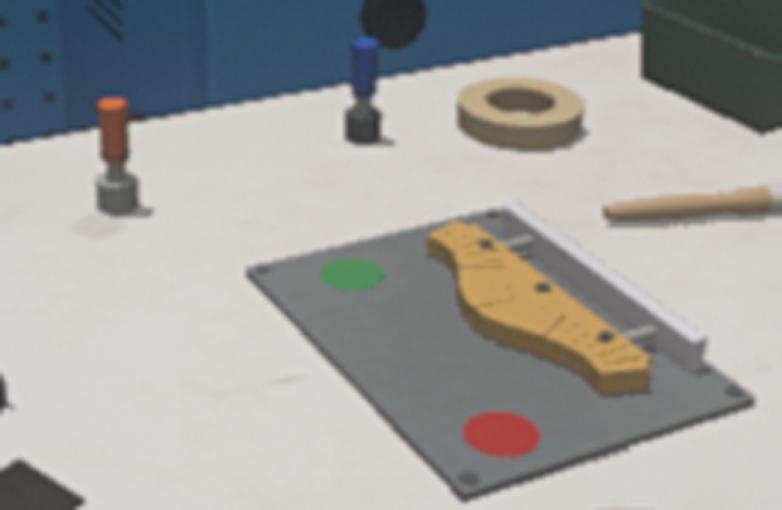

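```bash
cat > fit.py <<'E'
from h import *;import pickle
from scipy.optimize import least_squares
d=pickle.load(open("d0.pkl","rb"))
def zz(p,s,o):return (np.array(p)+.5)/s-.5+np.array(o)
obs={}
for n,s,o,cs in(("top",3.8,(180,100),[(319,84),(722,88),(733,383),(319,383)]),("side",3.4,(160,120),[(505,207),(753,403),(463,500),(247,270)])):
    c=d[n];h=cv2.cvtColor(c["img"],cv2.COLOR_RGB2HSV).astype(int);roi=np.zeros(h.shape[:2],bool)
    q=zz(cs,s,o);m=np.zeros(h.shape[:2],np.uint8);cv2.fillPoly(m,[q.round().astype(np.int32)],1)
    g=blobs((h[...,0]>45)&(h[...,0]<85)&(h[...,1]>80)&(m>0),50);r=blobs(((h[...,0]<8)|(h[...,0]>172))&(h[...,1]>100)&(m>0),50)
    print(n,g,r)
    obs[n]=np.vstack([q,g[0][0],r[0][0]])
# corners: FL(far left +x+y), FR, NR, NL
M=np.array([[85,115,6],[85,-115,6],[-85,-115,6],[-85,115,6],[-35,80,6],[-45,-85,6]])/1e3
def W(p,M=M):
    c,s=np.cos(p[2]),np.sin(p[2]);return np.c_[p[0]+c*M[:,0]-s*M[:,1],p[1]+s*M[:,0]+c*M[:,1],M[:,2]]
w=np.array([.5]*4+[2]*2)[:,None]
def f(p,ns):return np.concatenate([((proj(d[n],W(p))-obs[n])*w).ravel() for n in ns])
for ns in(["top"],["side"],["top","side"]):
    r=least_squares(f,[.4,0,0],args=(ns,));print(ns,r.x.round(4),(r.fun.reshape(-1,2)/np.tile(w,(len(ns),1))).round(2).tolist())
fix=r.x;np.save("fix.npy",fix)
E
python3 fit.py
python3 - <<'E'
from h import *;import pickle
from scipy.optimize import least_squares
d=pickle.load(open("d0.pkl","rb"))
# followers: zoom picks: grip top centre (z=.07), roller bottom centre
def z(p,s,o):return (np.array(p)+.5)/s-.5+np.array(o)
for nm,a,b in(("orange",(97,434),(113,104)),("blue",(57,77),(365,44))):
    ua=z(a,3.8,(180,100));ub=z(b,3.4,(160,120))
    print(nm,ray(d["top"],ua,.07).round(4),ray(d["side"],ub,.07).round(4))
# contours of roller
for n,b in(("top",(180,100,390,230)),):pass
E
```

```text
top [([279.99, 176.47], [272, 169, 17, 16, 212])] [([357.86, 181.61], [350, 174, 17, 16, 218])]
side [([262.97, 200.31], [255, 196, 17, 9, 117])] [([306.9, 247.15], [296, 241, 23, 13, 228])]
['top'] [ 0.5724 -0.0067  0.0177] [[-0.24, -0.64], [0.26, -0.59], [0.21, 0.11], [-0.41, -0.26], [-0.1, 0.06], [0.11, 0.02]]
['side'] [ 0.5733 -0.0066  0.0145] [[-2.29, 0.11], [1.16, -1.7], [-0.3, -1.91], [-0.58, -1.03], [0.25, 0.13], [-0.12, 0.19]]
['top', 'side'] [ 0.5728 -0.0068  0.0162] [[-0.14, -0.91], [0.35, -0.7], [0.18, -0.01], [-0.43, -0.54], [-0.09, -0.19], [0.11, -0.12], [-2.55, 0.18], [1.05, -1.65], [-0.34, -1.73], [-0.83, -0.88], [0.03, 0.25], [-0.2, 0.33]]
orange [0.4496 0.2181 0.07  ] [0.4502 0.2175 0.07  ]
blue [0.6345 0.2461 0.07  ] [0.6348 0.245  0.07  ]
```

Run:
```python
from scipy.spatial.transform import Rotation as R
import numpy as np
m=R.from_quat([ 0.59919202,  0.37548873, -0.3763215 , -0.59863116]).as_matrix();print(m.round(4)); print(np.arctan2(m[1,0],m[0,0]))
```

```text
[[ 4.348e-01 -6.000e-04 -9.005e-01]
 [ 9.005e-01 -1.300e-03  4.348e-01]
 [-1.400e-03 -1.000e+00 -0.000e+00]]
1.1210011166593794
```

Emit:
jog_arm(
  commands=[
    {"translation": [12, -23, 0], "twist": -0.074},
    {"translation": [12, -23, 0], "twist": -0.074},
    {"translation": [12, -23, 0], "twist": -0.074},
    {"translation": [12, -23, 0], "twist": -0.074},
    {"translation": [12, -23, 0], "twist": -0.074},
    {"translation": [12, -23, 0], "twist": -0.074},
    {"translation": [12, -23, 0], "twist": -0.074},
    {"translation": [12, -23, 0], "twist": -0.074},
    {"translation": [12, -23, 0], "twist": -0.074},
    {"translation": [12, -23, 0], "twist": -0.074},
    {"translation": [12, -23, 0], "twist": -0.074},
    {"translation": [12, -23, 0], "twist": -0.074},
    {"translation": [12, -23, 0], "twist": -0.074},
    {"translation": [12, -23, 0], "twist": -0.074},
    {"translation": [11, -23, 0], "twist": -0.068},
    {"translation": [0, 0, -20], "twist": 0},
    {"translation": [0, 0, -20], "twist": 0},
    {"translation": [0, 0, -20], "twist": 0},
    {"translation": [0, 0, 0], "twist": 0},
    {"translation": [0, 0, 0], "twist": 0},
  ],
  grip=0,
)

```text
time: 2.15
ee_pos: [0.4511, 0.2173, 0.163]
eef_rot: [0.707, 0.005, -0.005, -0.707]
ft_force: [-0.3, 0.1, 0.1]
width: 0.0873
```

Run:
```python
from bench import *
import cv2,numpy as np
for n in("top","side","wrist"):
    c=camera(n);cv2.imwrite(f"pics/{n}1.png",c["img"][:,:,::-1])
a=cv2.imread("pics/side1.png");b=cv2.imread("pics/wrist1.png");o=np.hstack([a[60:260,80:340],cv2.resize(b,(267,200))]);cv2.imwrite("pics/c1.png",cv2.resize(o,None,fx=1.5,fy=1.5))
```

```text
(no output)
```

View pics/c1.png

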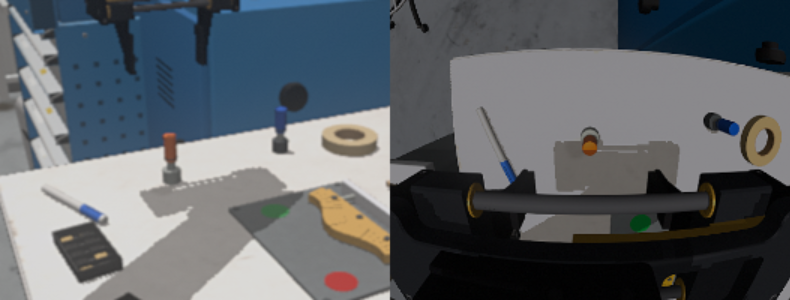

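Emit:
jog_arm(
  commands=[
    {"translation": [-1, 1, -20], "twist": 0},
    {"translation": [0, 0, -20], "twist": 0},
    {"translation": [0, 0, -20], "twist": 0},
    {"translation": [0, 0, -20], "twist": 0},
    {"translation": [0, 0, -20], "twist": 0},
    {"translation": [0, 0, -15], "twist": 0},
    {"translation": [0, 0, -10], "twist": 0},
    {"translation": [0, 0, -5], "twist": 0},
    {"translation": [0, 0, -1], "twist": 0},
    {"translation": [0, 0, 0], "twist": 0},
    {"translation": [0, 0, 0], "twist": 0},
  ],
)

```text
time: 3.4
ee_pos: [0.4502, 0.2191, 0.0323]
eef_rot: [-0.707, -0.006, 0.006, 0.707]
ft_force: [-0.3, 0.4, 0.2]
width: 0.0867
```

Emit:
jog_arm(
  commands=[
    {"translation": [0, 0, 0], "twist": 0},
    {"translation": [0, 0, 0], "twist": 0},
    {"translation": [0, 0, 0], "twist": 0},
    {"translation": [0, 0, 0], "twist": 0},
    {"translation": [0, 0, 0], "twist": 0},
    {"translation": [0, 0, 0], "twist": 0},
    {"translation": [0, 0, 0], "twist": 0},
    {"translation": [0, 0, 0], "twist": 0},
  ],
  grip=1,
  grip_force=30,
)

```text
time: 4.2
ee_pos: [0.4497, 0.2189, 0.0316]
eef_rot: [0.707, 0.006, -0.006, -0.707]
ft_force: [-0.1, -0.3, 0.6]
width: 0.0307
```

Emit:
jog_arm(
  commands=[
    {"translation": [0, 0, 0], "twist": 0},
    {"translation": [0, 0, 0], "twist": 0},
    {"translation": [0, 0, 0], "twist": 0},
    {"translation": [0, 0, 0], "twist": 0},
    {"translation": [0, 0, 0], "twist": 0},
    {"translation": [0, 0, 0], "twist": 0},
  ],
)

```text
time: 4.8
ee_pos: [0.4497, 0.2189, 0.0316]
eef_rot: [-0.707, -0.006, 0.006, 0.707]
ft_force: [-0.1, 0.4, -1.6]
width: 0.0167
```

Emit:
jog_arm(
  commands=[
    {"translation": [0, 0, 10], "twist": 0},
    {"translation": [0, 0, 15], "twist": 0},
    {"translation": [0, 0, 15], "twist": 0},
    {"translation": [5, -10, 0], "twist": 0},
    {"translation": [9, -16, 0], "twist": 0},
    {"translation": [9, -16, 0], "twist": 0},
    {"translation": [9, -16, 0], "twist": 0},
    {"translation": [9, -16, 0], "twist": 0},
    {"translation": [9, -16, 0], "twist": 0},
    {"translation": [9, -16, 0], "twist": 0},
    {"translation": [9, -16, 0], "twist": 0},
    {"translation": [9, -16, 0], "twist": 0},
    {"translation": [9, -11, 0], "twist": 0},
    {"translation": [0, -5, 0], "twist": 0},
    {"translation": [0, 0, 0], "twist": 0},
    {"translation": [0, 0, 0], "twist": 0},
    {"translation": [0, 0, 0], "twist": 0},
  ],
)

```text
time: 6.5
ee_pos: [0.5354, 0.0658, 0.0715]
eef_rot: [-0.707, -0.006, 0.007, 0.707]
ft_force: [0.4, -0.1, -1.8]
width: 0.0171
```

Run:
```python
from bench import *
import cv2,numpy as np,pickle
s=read_state();print(s["time"],s["ee_pos"],s["ft_force"],s["width"])
d={}
for n in("top","side"):
    d[n]=camera(n);cv2.imwrite(f"pics/{n}2.png",d[n]["img"][:,:,::-1])
pickle.dump(d,open("d2.pkl","wb"))
a=cv2.imread("pics/side2.png");b=cv2.imread("pics/top2.png");o=np.hstack([a[100:270,180:390],b[85:255,200:410]]);cv2.imwrite("pics/c2.png",cv2.resize(o,None,fx=1.9,fy=1.9,interpolation=cv2.INTER_CUBIC))
```

```text
6.5 [0.53536132 0.06582282 0.07150978] [ 0.39212348 -0.10883324 -1.83026972] 0.017099806061886602
```

View pics/c2.png

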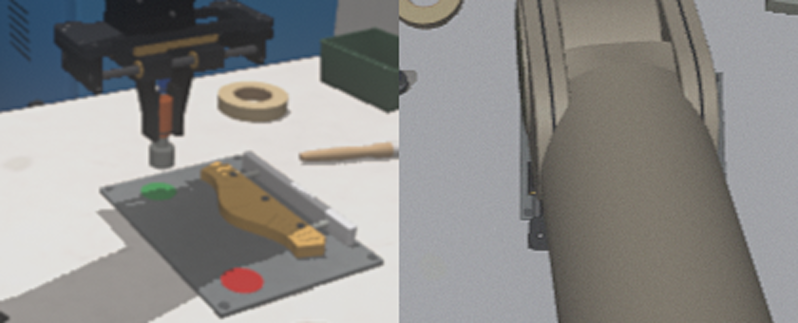

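Run:
```python
from h import *;import pickle
c=pickle.load(open("d2.pkl","rb"))["side"]
for z in(.04,.06):print(proj(c,[.5354,.0658,z]))
im=c["img"][150:195,240:290];cv2.imwrite("pics/r2.png",cv2.resize(im,None,fx=12,fy=12,interpolation=cv2.INTER_NEAREST)[:,:,::-1])
```

```text
[[264.53848154 186.35536722]]
[[264.77993402 176.68972767]]
```

View pics/r2.png

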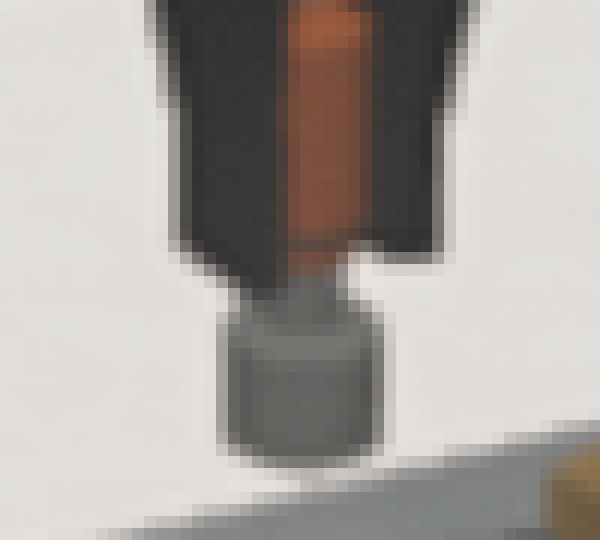

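Emit:
jog_arm(
  commands=[
    {"translation": [0, 0, -8], "twist": 0},
    {"translation": [0, 0, -8], "twist": 0},
    {"translation": [0, 0, -8], "twist": 0},
    {"translation": [0, 0, -5], "twist": 0},
    {"translation": [0, 0, -3], "twist": 0},
    {"translation": [0, 0, 0], "twist": 0},
    {"translation": [0, 0, 0], "twist": 0},
  ],
)

```text
time: 7.3
ee_pos: [0.5359, 0.0649, 0.0397]
eef_rot: [-0.707, -0.006, 0.006, 0.707]
ft_force: [-0.2, -0.1, -2.5]
width: 0.0173
```

Emit:
jog_arm(
  commands=[
    {"translation": [5, 0, -1], "twist": 0},
    {"translation": [8, 0, 0], "twist": 0},
    {"translation": [8, 0, 0], "twist": 0},
    {"translation": [8, 0, 0], "twist": 0},
    {"translation": [5, 0, 0], "twist": 0},
    {"translation": [2, 0, 0], "twist": 0},
    {"translation": [0, 0, 0], "twist": 0},
    {"translation": [0, 0, 0], "twist": 0},
  ],
)

```text
time: 8.1
ee_pos: [0.5715, 0.0648, 0.0385]
eef_rot: [0.707, 0.006, -0.006, -0.707]
ft_force: [-0.0, -0.3, -1.8]
width: 0.0172
```

Emit:
jog_arm(
  commands=[
    {"translation": [2, 0, 0], "twist": 0},
    {"translation": [2, 0, 0], "twist": 0},
    {"translation": [2, 0, 0], "twist": 0},
    {"translation": [2, 0, 0], "twist": 0},
    {"translation": [0, 0, 0], "twist": 0},
    {"translation": [0, 0, 0], "twist": 0},
    {"translation": [0, 0, 0], "twist": 0},
  ],
)

```text
time: 8.8
ee_pos: [0.5795, 0.0648, 0.0385]
eef_rot: [0.707, 0.006, -0.006, -0.707]
ft_force: [-2.4, -0.5, -1.7]
width: 0.0171
```

Run:
```python
from bench import *
import cv2,numpy as np,pickle
s=read_state();print(s["time"],s["ee_pos"],s["ft_force"],s["torque"])
c=camera("side");pickle.dump(c,open("d3.pkl","wb"))
im=c["img"][150:270,220:380];cv2.imwrite("pics/r3.png",cv2.resize(im,None,fx=4.9,fy=4.9,interpolation=cv2.INTER_CUBIC)[:,:,::-1])
```

```text
8.8 [0.57952838 0.06484808 0.03847448] [-2.40113984 -0.51325664 -1.69894916] [-0.06241614  0.49238393  0.02024335]
```

View pics/r3.png

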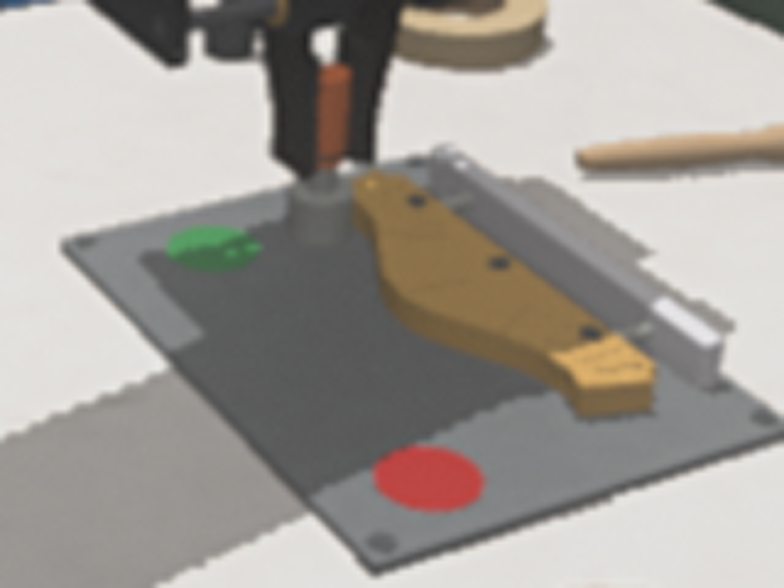

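```bash
cat > plan.py <<'E'
import numpy as np,sys
from scipy.interpolate import CubicSpline
yy=np.array([0,12,24,36,48,60,72]);xx=np.array([-20,-18.5,-14.3,-8,-1.2,3.5,3.0])
ax=CubicSpline(np.r_[-yy[:0:-1],yy],np.r_[xx[:0:-1],xx])
F=np.array([572.7,-6.7]);yaw=.017
R=np.array([[np.cos(yaw),-np.sin(yaw)],[np.sin(yaw),np.cos(yaw)]])
p=np.array([float(sys.argv[1]),float(sys.argv[2])]);yend=float(sys.argv[3]);push=float(sys.argv[4]);step=float(sys.argv[5])
f=R.T@(p-F);print("fixture",f,"push est",f[0]-ax(f[1]))
n=int(round((f[1]-yend)/step));ys=np.linspace(f[1],yend,n+1)[1:]
q=p.copy()
for y in ys:
    w=F+R@np.array([ax(y)+push,y]);d=np.round((w-q)*2)/2;q=q+d
    print(round(y,1),d.tolist())
E
python3 plan.py 579.5 64.8 36 6.5 3
```

```text
fixture [ 8.01445888 71.37407407] push est 4.808785170706104
68.4 [2.5, -3.0]
65.5 [0.0, -3.0]
62.5 [0.0, -3.0]
59.6 [-0.5, -3.0]
56.6 [-0.5, -2.5]
53.7 [-1.0, -3.0]
50.7 [-1.5, -3.0]
47.8 [-1.5, -3.0]
44.8 [-1.5, -3.0]
41.9 [-1.5, -3.0]
38.9 [-2.0, -3.0]
36.0 [-1.5, -3.0]
```

Emit:
jog_arm(
  commands=[
    {"translation": [2, 0, 0], "twist": 0},
    {"translation": [0.5, -3, 0], "twist": 0},
    {"translation": [0, -3, 0], "twist": 0},
    {"translation": [0, -3, 0], "twist": 0},
    {"translation": [-0.5, -3, 0], "twist": 0},
    {"translation": [-0.5, -2.5, 0], "twist": 0},
    {"translation": [-1, -3, 0], "twist": 0},
    {"translation": [-1.5, -3, 0], "twist": 0},
    {"translation": [-1.5, -3, 0], "twist": 0},
    {"translation": [-1.5, -3, 0], "twist": 0},
    {"translation": [-1.5, -3, 0], "twist": 0},
    {"translation": [-2, -3, 0], "twist": 0},
    {"translation": [-1.5, -3, 0], "twist": 0},
    {"translation": [0, 0, 0], "twist": 0},
    {"translation": [0, 0, 0], "twist": 0},
  ],
)

```text
time: 10.35
ee_pos: [0.5707, 0.0288, 0.0386]
eef_rot: [0.707, 0.006, -0.006, -0.707]
ft_force: [-1.5, 0.5, -1.7]
width: 0.0174
```

Run:
```python
from bench import *
import cv2,numpy as np,pickle
s=read_state();print(s["time"],s["ee_pos"],s["ft_force"],s["torque"])
c=camera("side");pickle.dump(c,open("d4.pkl","wb"))
im=c["img"][150:270,220:380];cv2.imwrite("pics/r4.png",cv2.resize(im,None,fx=4.9,fy=4.9,interpolation=cv2.INTER_CUBIC)[:,:,::-1])
```

```text
10.35 [0.5706903  0.02876278 0.03855044] [-1.5421907   0.48022602 -1.68359529] [ 0.05741744  0.59059353 -0.03229076]
```

View pics/r4.png

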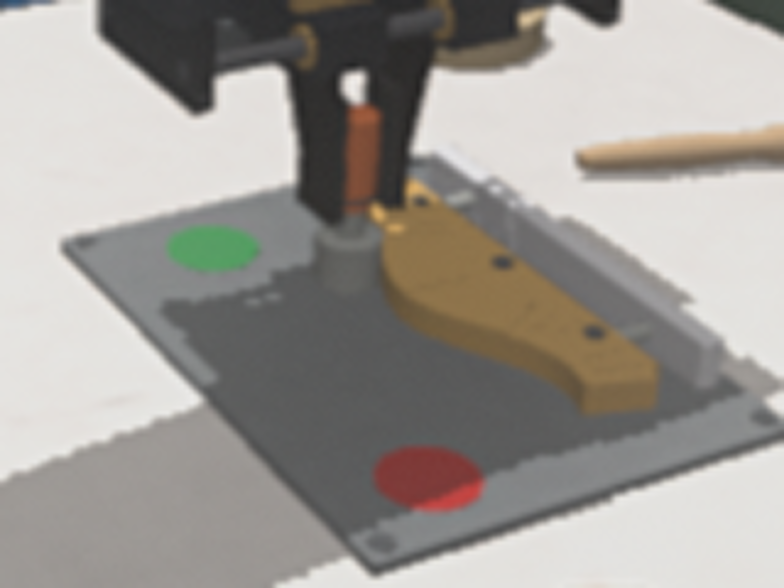

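```bash
cat > tm.py <<'E'
from h import *;import pickle,sys
from scipy.optimize import minimize_scalar
def ms(c):
    h=cv2.cvtColor(c["img"],cv2.COLOR_RGB2HSV).astype(int);m=((h[...,0]>12)&(h[...,0]<28)&(h[...,1]>95)).astype(np.float32);m[:180]=0;m[:,:270]=0;m[:,370:]=0
    m[:,:int(sys.argv[2]) if len(sys.argv)>2 else 310]=0
    return m
a=pickle.load(open("d0.pkl","rb"))["side"];b=pickle.load(open(sys.argv[1],"rb"))
fx=np.load("fix.npy");P0=[fx[0],fx[1]-.05,.014]
u=(proj(a,[P0[0]+.01*np.cos(fx[2]),P0[1]+.01*np.sin(fx[2]),.014])-proj(a,P0))[0]/10
A=cv2.GaussianBlur(ms(a),(0,0),1);B=cv2.GaussianBlur(ms(b),(0,0),1)
best=[]
for s in np.arange(-2,16,.25):
    W=cv2.warpAffine(A,np.float32([[1,0,u[0]*s],[0,1,u[1]*s]]),(512,384));W[:,:int(sys.argv[2]) if len(sys.argv)>2 else 310]=0
    best.append((float(((W-B)[:,318:]**2).sum()),s))
print(u,sorted(best)[:3])
E
python3 tm.py d3.pkl; python3 tm.py d4.pkl
python3 plan.py 570.7 28.8 0 6.5 3
```

```text
[ 0.48613264 -0.14154627] [(2.5149879455566406, np.float64(4.75)), (2.5661566257476807, np.float64(4.5)), (2.955331325531006, np.float64(5.0))]
[ 0.48613264 -0.14154627] [(4.277310848236084, np.float64(6.0)), (4.3462371826171875, np.float64(5.75)), (4.590263843536377, np.float64(6.25))]
fixture [-1.39624008 35.52886874] push est 6.874544872510596
32.6 [-2.0, -3.0]
29.6 [-1.5, -3.0]
26.6 [-1.5, -3.0]
23.7 [-1.5, -3.0]
20.7 [-1.0, -3.0]
17.8 [-1.0, -3.0]
14.8 [-1.0, -3.0]
11.8 [-0.5, -3.0]
8.9 [-1.0, -3.0]
5.9 [-0.0, -3.0]
3.0 [-0.5, -3.0]
0.0 [0.0, -2.5]
```

The image measurement (4.75 mm, then 6.0 mm of push-back) agrees with the geometry. I'll continue.

Emit:
jog_arm(
  commands=[
    {"translation": [-1.5, -3, 0], "twist": 0},
    {"translation": [-1.5, -3, 0], "twist": 0},
    {"translation": [-1.5, -3, 0], "twist": 0},
    {"translation": [-1.5, -3, 0], "twist": 0},
    {"translation": [-1, -3, 0], "twist": 0},
    {"translation": [-1, -3, 0], "twist": 0},
    {"translation": [-1, -3, 0], "twist": 0},
    {"translation": [-0.5, -3, 0], "twist": 0},
    {"translation": [-1, -3, 0], "twist": 0},
    {"translation": [0, -3, 0], "twist": 0},
    {"translation": [-0.5, -3, 0], "twist": 0},
    {"translation": [0, -2.5, 0], "twist": 0},
    {"translation": [0, 0, 0], "twist": 0},
    {"translation": [0, 0, 0], "twist": 0},
  ],
)

```text
time: 11.8
ee_pos: [0.5597, -0.0067, 0.0386]
eef_rot: [0.707, 0.006, -0.006, -0.707]
ft_force: [-2.2, -0.7, -1.5]
width: 0.017
```

Run:
```python
from bench import *
import pickle
s=read_state();print(s["time"],s["ee_pos"],s["ft_force"],s["torque"])
c=camera("side");pickle.dump(c,open("d5.pkl","wb"))
import cv2
im=c["img"][150:270,220:380];cv2.imwrite("pics/r5.png",cv2.resize(im,None,fx=4.9,fy=4.9,interpolation=cv2.INTER_CUBIC)[:,:,::-1])
import subprocess
x,y=s["ee_pos"][:2]*1000
print(subprocess.run(f"python3 tm.py d5.pkl; python3 plan.py {x:.1f} {y:.1f} -36 6.5 3",shell=True,capture_output=True,text=True).stdout)
```

```text
11.8 [ 0.559729   -0.0067449   0.03857172] [-2.20264181 -0.66545337 -1.49122679] [-0.396029    0.6429408  -0.05407439]
[ 0.48613264 -0.14154627] [(3.3392114639282227, np.float64(6.25)), (3.4541375637054443, np.float64(6.0)), (3.55389142036438, np.float64(6.5))]
fixture [-12.99812155   0.22098936] push est 7.001343350816555
-2.8 [-0.5, -3.0]
-5.8 [0.5, -3.0]
-8.8 [0.5, -3.0]
-11.9 [0.5, -3.0]
-14.9 [1.0, -3.0]
-17.9 [1.0, -3.0]
-20.9 [1.0, -3.0]
-23.9 [1.5, -3.0]
-26.9 [1.5, -3.0]
-30.0 [1.5, -3.0]
-33.0 [2.0, -3.0]
-36.0 [1.5, -3.0]
```

View pics/r5.png

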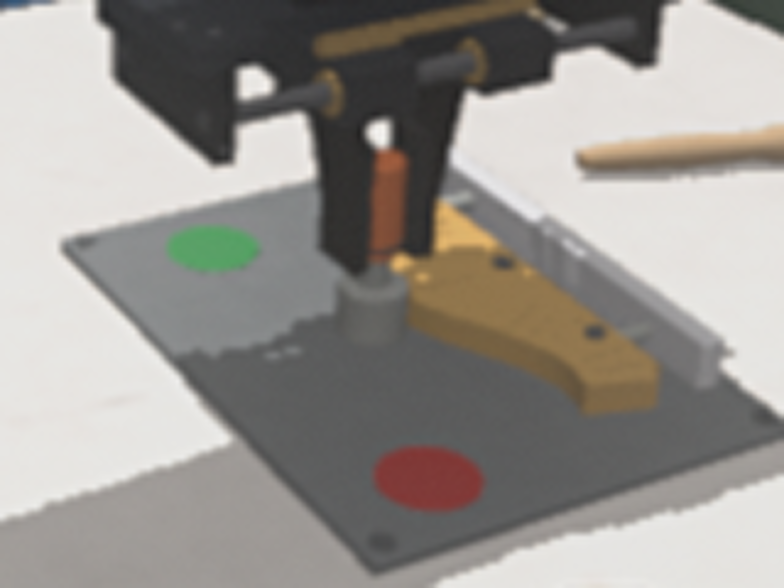

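Emit:
jog_arm(
  commands=[
    {"translation": [0, -3, 0], "twist": 0},
    {"translation": [0, -3, 0], "twist": 0},
    {"translation": [0.5, -3, 0], "twist": 0},
    {"translation": [0.5, -3, 0], "twist": 0},
    {"translation": [1, -3, 0], "twist": 0},
    {"translation": [1, -3, 0], "twist": 0},
    {"translation": [1, -3, 0], "twist": 0},
    {"translation": [1.5, -3, 0], "twist": 0},
    {"translation": [1.5, -3, 0], "twist": 0},
    {"translation": [1.5, -3, 0], "twist": 0},
    {"translation": [2, -3, 0], "twist": 0},
    {"translation": [1.5, -3, 0], "twist": 0},
    {"translation": [0, 0, 0], "twist": 0},
    {"translation": [0, 0, 0], "twist": 0},
  ],
)

```text
time: 13.25
ee_pos: [0.5718, -0.0428, 0.0386]
eef_rot: [0.707, 0.006, -0.006, -0.707]
ft_force: [-2.3, -3.0, -1.2]
width: 0.0171
```

Run:
```python
from bench import *
import pickle
s=read_state();print(s["time"],s["ee_pos"],s["ft_force"],s["torque"])
c=camera("side");pickle.dump(c,open("d6.pkl","wb"))
import cv2
im=c["img"][150:270,220:380];cv2.imwrite("pics/r6.png",cv2.resize(im,None,fx=4.9,fy=4.9,interpolation=cv2.INTER_CUBIC)[:,:,::-1])
import subprocess
x,y=s["ee_pos"][:2]*1000
print(subprocess.run(f"python3 tm.py d6.pkl; python3 plan.py {x:.1f} {y:.1f} -71 6.5 3",shell=True,capture_output=True,text=True).stdout)
```

```text
13.25 [ 0.57180218 -0.04282466  0.03862747] [-2.28914062 -3.01428988 -1.2358934 ] [-0.77462195  0.50823861 -0.0179703 ]
[ 0.48613264 -0.14154627] [(69.22103881835938, np.float64(5.0)), (69.39689636230469, np.float64(5.25)), (69.44464874267578, np.float64(4.75))]
fixture [ -1.51354039 -36.07948441] push est 6.440669980607378
-39.0 [2.0, -3.0]
-41.9 [1.5, -3.0]
-44.8 [1.5, -2.5]
-47.7 [2.0, -3.0]
-50.6 [1.5, -3.0]
-53.5 [1.0, -3.0]
-56.4 [1.5, -2.5]
-59.4 [1.0, -3.0]
-62.3 [0.5, -3.0]
-65.2 [0.0, -3.0]
-68.1 [-0.0, -3.0]
-71.0 [-0.5, -2.5]
```

View pics/r6.png

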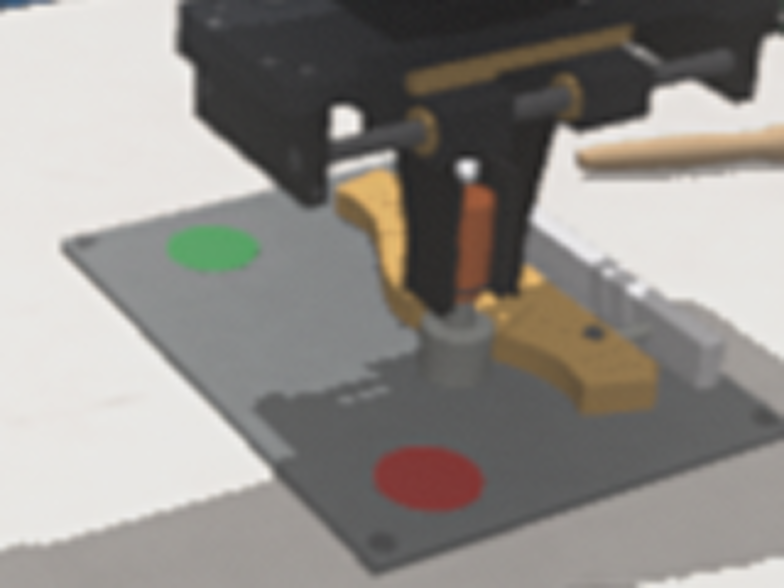

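```bash
python3 - <<'E'
from h import *;import pickle
c=pickle.load(open("d6.pkl","rb"))
for P in([.5718,-.0428,.007],[.5718,-.0428,.017],[.5718,-.0428,.027],[.5718,-.0428,.077]):
    print(P,((proj(c,P)[0]-[220,150])*4.9).round(0))
c2=pickle.load(open("d2.pkl","rb"))["side"]
E
python3 tm.py d6.pkl 322; sed -i 's/318:/330:/' tm.py; python3 tm.py d6.pkl 330
```

```text
[0.5718, -0.0428, 0.007] [451. 370.]
[0.5718, -0.0428, 0.017] [453. 346.]
[0.5718, -0.0428, 0.027] [455. 321.]
[0.5718, -0.0428, 0.077] [466. 194.]
[ 0.48613264 -0.14154627] [(23.270061492919922, np.float64(5.0)), (23.437469482421875, np.float64(4.75)), (23.60662078857422, np.float64(5.25))]
[ 0.48613264 -0.14154627] [(24.26396369934082, np.float64(3.75)), (24.448104858398438, np.float64(4.0)), (24.488685607910156, np.float64(3.5))]
```

Emit:
jog_arm(
  commands=[
    {"translation": [2, -3, 0], "twist": 0},
    {"translation": [2, -3, 0], "twist": 0},
    {"translation": [1.5, -2.5, 0], "twist": 0},
    {"translation": [2, -3, 0], "twist": 0},
    {"translation": [1.5, -3, 0], "twist": 0},
    {"translation": [1, -3, 0], "twist": 0},
    {"translation": [1.5, -2.5, 0], "twist": 0},
    {"translation": [1, -3, 0], "twist": 0},
    {"translation": [0.5, -3, 0], "twist": 0},
    {"translation": [0, -3, 0], "twist": 0},
    {"translation": [0, -3, 0], "twist": 0},
    {"translation": [-0.5, -2.5, 0], "twist": 0},
    {"translation": [0, 0, 0], "twist": 0},
    {"translation": [0, 0, 0], "twist": 0},
    {"translation": [0, 0, 0], "twist": 0},
  ],
)

```text
time: 14.8
ee_pos: [0.5842, -0.077, 0.0386]
eef_rot: [0.707, 0.006, -0.006, -0.707]
ft_force: [-3.3, -1.0, -1.5]
width: 0.0176
```

Run:
```python
from bench import *
import pickle
s=read_state();print(s["time"],s["ee_pos"],s["ft_force"],s["torque"])
c=camera("side");pickle.dump(c,open("d7.pkl","wb"))
import cv2
im=c["img"][150:270,220:380];cv2.imwrite("pics/r7.png",cv2.resize(im,None,fx=4.9,fy=4.9,interpolation=cv2.INTER_CUBIC)[:,:,::-1])
import subprocess
x,y=s["ee_pos"][:2]*1000
print(subprocess.run(f"python3 plan.py {x:.1f} {y:.1f} -75 6.5 3",shell=True,capture_output=True,text=True).stdout)
```

```text
14.8 [ 0.5842136  -0.07696028  0.03860023] [-3.31829556 -0.99924239 -1.52521378] [-0.25210517  0.62775088  0.02421135]
fixture [ 10.30329585 -70.48533248] push est 6.843877818776254
-72.7 [-1.0, -2.5]
-75.0 [-1.0, -2.0]
```

View pics/r7.png

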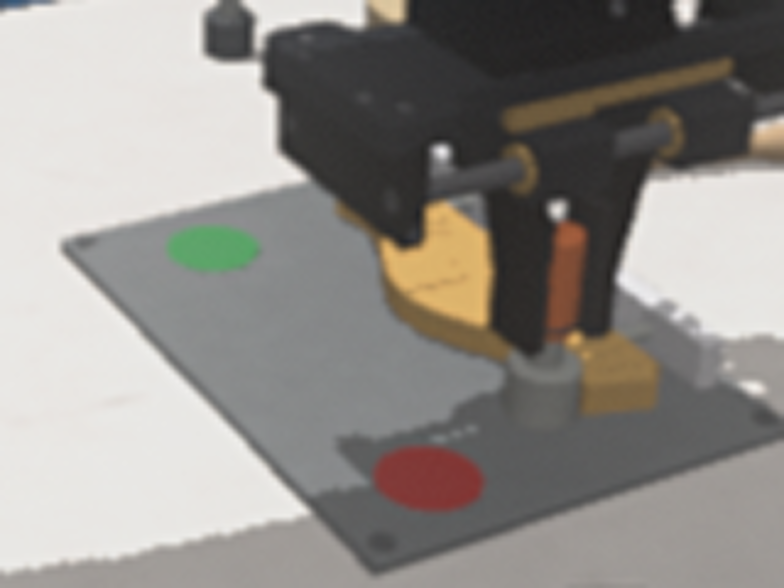

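Emit:
jog_arm(
  commands=[
    {"translation": [-3, 0, 0], "twist": 0},
    {"translation": [-5, 0, 0], "twist": 0},
    {"translation": [-6, 0, 0], "twist": 0},
    {"translation": [-6, 0, 0], "twist": 0},
    {"translation": [-6, -3, 0], "twist": 0},
    {"translation": [-6, -3, 0], "twist": 0},
    {"translation": [-6, -3, 0], "twist": 0},
    {"translation": [-6, -3, 0], "twist": 0},
    {"translation": [-6, -3, 0], "twist": 0},
    {"translation": [-5, -0.5, 0], "twist": 0},
    {"translation": [0, 0, 0], "twist": 0},
    {"translation": [0, 0, 0], "twist": 0},
    {"translation": [0, 0, 0], "twist": 0},
  ],
)

```text
time: 16.15
ee_pos: [0.5295, -0.0919, 0.0386]
eef_rot: [-0.707, -0.006, 0.006, 0.707]
ft_force: [-0.3, -0.4, -1.0]
width: 0.0171
```

Run:
```python
from bench import *
import pickle
s=read_state();print(s["time"],s["ee_pos"],s["ft_force"],s["torque"])
c=camera("side");pickle.dump(c,open("d8.pkl","wb"))
import cv2
im=c["img"][160:270,200:380];cv2.imwrite("pics/r8.png",cv2.resize(im,None,fx=4.4,fy=4.4,interpolation=cv2.INTER_CUBIC)[:,:,::-1])
```

```text
16.15 [ 0.52952054 -0.09193099  0.03861603] [-0.27569881 -0.38427892 -0.98513411] [-0.07567708  0.02977884  0.0232555 ]
```

View pics/r8.png

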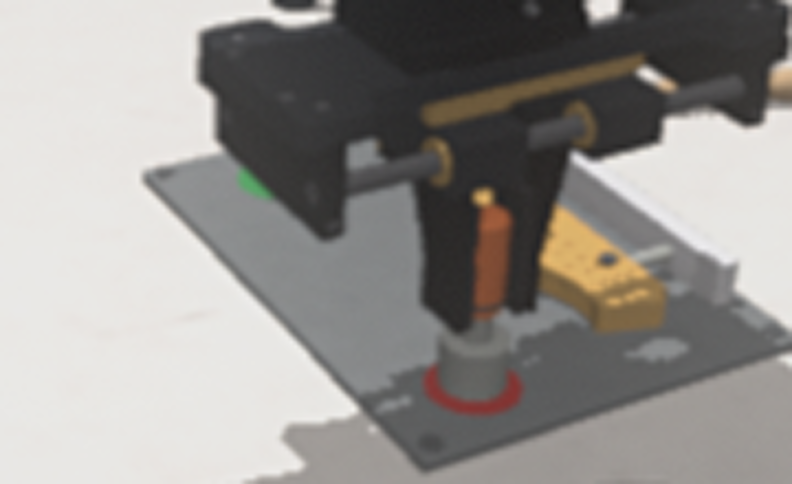

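Emit:
jog_arm(
  commands=[
    {"translation": [0, 0, -0.5], "twist": 0},
    {"translation": [0, 0, -0.5], "twist": 0},
    {"translation": [0, 0, 0], "twist": 0},
    {"translation": [0, 0, 0], "twist": 0},
  ],
)

```text
time: 16.6
ee_pos: [0.5293, -0.0921, 0.0376]
eef_rot: [-0.707, -0.006, 0.006, 0.707]
ft_force: [0.4, 0.4, -2.0]
width: 0.0172
```

Emit:
jog_arm(
  commands=[
    {"translation": [0, 0, -0.5], "twist": 0},
    {"translation": [0, 0, -0.5], "twist": 0},
    {"translation": [0, 0, 0], "twist": 0},
    {"translation": [0, 0, 0], "twist": 0},
  ],
)

```text
time: 17.0
ee_pos: [0.5295, -0.0921, 0.0375]
eef_rot: [-0.707, -0.006, 0.006, 0.707]
ft_force: [-4.2, 0.7, 11.7]
width: 0.0169
```

Emit:
jog_arm(
  commands=[
    {"translation": [0, 0, 0.5], "twist": 0},
    {"translation": [0, 0, 0], "twist": 0},
  ],
)

```text
time: 17.2
ee_pos: [0.5294, -0.0921, 0.0375]
eef_rot: [-0.707, -0.006, 0.006, 0.707]
ft_force: [-2.8, 0.2, 6.3]
width: 0.017
```

Emit:
jog_arm(
  commands=[
    {"translation": [0, 0, 0], "twist": 0},
    {"translation": [0, 0, 0], "twist": 0},
    {"translation": [0, 0, 0], "twist": 0},
    {"translation": [0, 0, 0], "twist": 0},
    {"translation": [0, 0, 0], "twist": 0},
    {"translation": [0, 0, 0], "twist": 0},
  ],
  grip=0.5,
)

```text
time: 17.8
ee_pos: [0.5292, -0.0921, 0.037]
eef_rot: [0.707, 0.006, -0.006, -0.707]
ft_force: [0.1, -0.4, 0.1]
width: 0.043
```

Run:
```python
from bench import *
import pickle
s=read_state();print(s["time"],s["ee_pos"],s["ft_force"],s["width"])
c=camera("side")
import cv2
im=c["img"][160:270,200:380];cv2.imwrite("pics/r9.png",cv2.resize(im,None,fx=4.4,fy=4.4,interpolation=cv2.INTER_CUBIC)[:,:,::-1])
```

```text
17.8 [ 0.52921375 -0.09214379  0.03701979] [ 0.09206628 -0.37551975  0.08803057] 0.04300142739956661
```

View pics/r9.png

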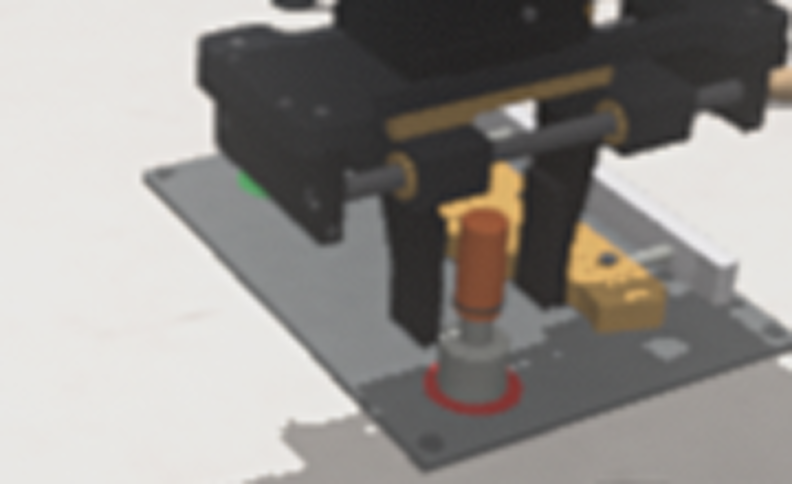

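The follower is standing free on the red mark, with the fingers clear on both sides. I'll lift straight up.

Emit:
jog_arm(
  commands=[
    {"translation": [0, 0, 5], "twist": 0},
    {"translation": [0, 0, 8], "twist": 0},
    {"translation": [0, 0, 12], "twist": 0},
    {"translation": [0, 0, 15], "twist": 0},
    {"translation": [0, 0, 20], "twist": 0},
    {"translation": [0, 0, 20], "twist": 0},
    {"translation": [0, 0, 20], "twist": 0},
    {"translation": [0, 0, 20], "twist": 0},
    {"translation": [0, 0, 0], "twist": 0},
    {"translation": [0, 0, 0], "twist": 0},
  ],
)

```text
time: 18.85
ee_pos: [0.5295, -0.0921, 0.1579]
eef_rot: [-0.707, -0.007, 0.005, 0.707]
ft_force: [0.1, -0.1, -0.4]
width: 0.0434
```

```bash
python3 - <<'E'
from bench import *
import pickle
s=read_state();print(s["time"],s["ee_pos"],s["ft_force"],s["width"])
c=camera("side");pickle.dump(c,open("d9.pkl","wb"))
import cv2
im=c["img"][110:270,160:380];cv2.imwrite("pics/r10.png",cv2.resize(im,None,fx=3.6,fy=3.6,interpolation=cv2.INTER_CUBIC)[:,:,::-1])
E
sed -i 's/330:/318:/' tm.py;python3 tm.py d9.pkl 310
python3 - <<'E'
from h import *;import pickle
c=pickle.load(open("d9.pkl","rb"))
for z in(.006,.026,.076):print(((proj(c,[.529,-.092,z])[0]-[160,110])*3.6).round())
E
```

```text
18.85 [ 0.52948315 -0.09210441  0.15785426] [ 0.104985   -0.1049082  -0.41660597] 0.04335238834616542
[ 0.48613264 -0.14154627] [(1.1462056636810303, np.float64(0.0)), (1.21817147731781, np.float64(-0.25)), (1.4142450094223022, np.float64(0.25))]
[527. 494.]
[530. 457.]
[538. 358.]
```

View pics/r10.png

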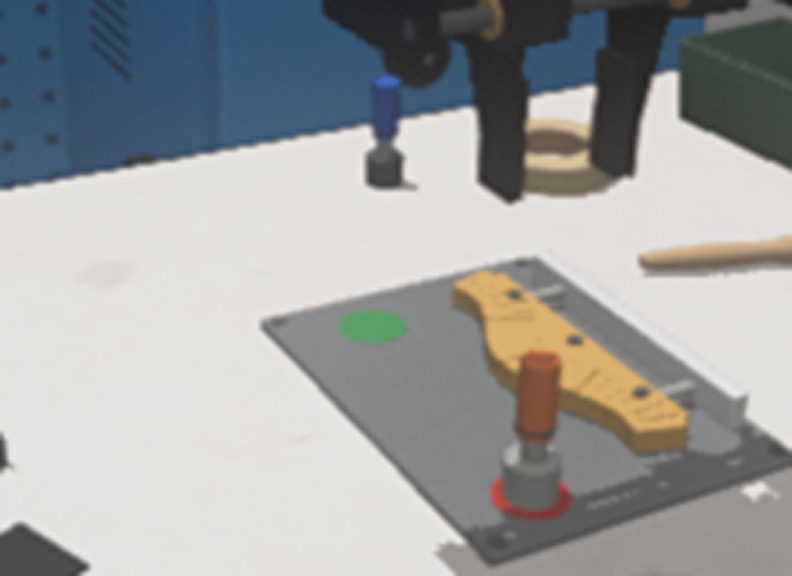

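The orange follower stands upright and centred on the red mark (base near pixel 530,490, top near 540,358, as predicted). The template is back at rest with 0.0 mm of push-back, and the blue follower has not moved.

```bash
python3 -c "
from bench import *
print(close_job())"
```

```text
the job is handed in; nothing more can be done
None
```

I traced the orange follower along the whole wavy edge, from the green mark to the red. It now stands released on the red mark, and the job was handed in just under 19 s into the 51 s limit. `close_job` gives no verdict, so what follows is from my own checks.

- **Trace:** by geometry the push-back was about 5 mm at the first contact and 6.5–7 mm at the later stops. The pictures agreed within about 1 mm up to the middle lobe. I only checked at stops, never between them, and saw no sign of lost contact or of the stop at 15.5 mm.
- **Weaker readings:** at the stop 36 mm past the middle, my picture measurement was spoiled by shadow and the gripper. It read 4–5 mm where geometry gave 6.4 mm. At the same stop the sideways force read about 3 N and the follower may have tilted slightly in the grip. At the red end I had only geometry and force, and the force (3.3 N) would mean about 11 mm rather than 6.8 mm.
- **Setting down:** it pressed on the plate with about 12 N for a moment before I eased off and opened the fingers.
- **Final picture:** the follower stands upright and centred on the red mark, and the template has sprung fully back (0.0 mm). The blue follower shows no visible movement, and the gripper is clear with no contact force. I saw no finger contact with the fixture or template.

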